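Reset the throttle valve of the bench vacuum station

ROBOT

A 7-joint arm with a two-finger parallel gripper is mounted at the origin on a cart in front of the work surface, level with it; the furniture and walls round the work are solid. World frame = base frame: x ahead of the robot, y to its left, z up, the work surface at z = 0. Lengths are in m, angles in degrees, forces in N, time in s.
With the tool pointing down it reaches from about 0.425 to 0.95 m from the base axis. Payload 4.7 kg.
Tool frame: the origin (TCP) lies midway between the tips of the shut fingers; the grasp point (between the pads) lies 19 mm behind it (manip.tcp_to_grasp is the distance from the TCP to the grasp point, in m); z points along the fingers, y is the line along which they close (so a half turn about z gives the same grasp; the last joint's range is limited). The gripper opens to 85 mm and grips with 20 to 120 N. Pads are 22 mm wide; open, the fingers measure 114 mm over their backs; the gripper's body (76 mm by 85 mm) begins 54 mm behind the grasp point. The pads swing forward as they close: fully open they stand 13 mm farther back than shut.
Start: joints at [-75.166, 26.849, -2.785, 87.806, 1.381, 65.374, -4.715], TCP at [0.192, 0.647, 0.231] pointing down, gripper open.
Joint ranges: [-148.3, 148.3], [-19.14, 114.17], [-79.39, 73.82], [5.75, 140.21], [-59.74, 239.74], [12.07, 113.84], [-152.46, 152.46]. Speed limits (degrees/s): [147.25, 147.25, 180, 180, 180, 180, 180].

INTERFACE

Orientations are given as a 3x3 rotation matrix whose columns are the frame's x, y, z axes.
In Python, from plant import telemetry, eyes, job, manip gives the robot as it stands.
- The arm moves only by the tool drive_tool, never from a script. Its argument "increments" is a list of rows, each an object with "slide": the shift along the world's x, y, z as a fraction of full scale, a list of three; "delta_rot": the turn, a rotation vector about the world's x, y, z as a fraction of full scale, a list of three; "claw": the closure, from 0 (fully open) to 1 (shut). In form: [{"slide": [x, y, z], "delta_rot": [wx, wy, wz], "claw": claw}, ...]. A call has 1 to 8 rows; each row is the pose to reach, as a shift and turn from the pose commanded when the call began, turning the shorter way round; what a row does not reach only later rows make up. Full scale, the value 1, is 0.12 m for a shift and 360 degrees for a turn. A row lasts 1/10 s, in which the tool goes at most 50 mm and 8.59 degrees, less where a joint would pass 70% of its speed; a pose out of reach is approached as far as the arm can. A call with a number of a shift or a turn outside -1 to 1 is refused whole. A call with a gripper value outside its range is refused whole. The fingers move at their own pace and stop on an object; "force" is the grip in N (left out, the last holds). Time passes only in rows, so rows that repeat a pose let the fingers close. It gives the time, the measured TCP pose, the force, the opening and the grip force at its end, in the units of the state.
- telemetry.get_obs(): the state, without advancing time (a new reading comes with each control period).
- eyes.get_image(name): name is "scene" or "top"; returns a dict with "color" (384x512x3 uint8, red, green, blue), "camera_matrix" (3x3 intrinsics, pixels), "D" ([k1, k2, p1, p2, k3] as OpenCV has them; the pictures are not rectified), "position" and "orientation" of the camera in the world. Camera axes: x right, y down, z forward; pixel columns grow to the right and rows downward; lengths in m; the calibration is good to about 2 mm. A picture is of the moment at which its call begins. There is no depth.
- job.job_done(): hands the job in; it is judged then, once.
The state is a dict: "time": time; "joint_positions": joint angles; "joint_velocities": joint speeds; "joint_efforts": joint torques, N m; "tool_pos": TCP position; "eef_rot": TCP orientation; "force": force on the tool from outside, world axes, zero at the start; "ft_torque": the same for the moment, N m; "gripper_width": opening from 0.0 (shut) to 1.0 (fully open); "finger_force": force on a finger pad.
Only numpy, scipy, OpenCV 4.12 (cv2) and the standard library are available. Lean on these libraries where they do the work, as an engineer would, in place of code of your own. Each camera call takes 0.05 s, during which the arm holds its last target. There are 200 camera calls.

TASK

Get the bench vacuum station ready for the next aspiration: first vent its tank by pressing the blue spring plunger on top of the tank fully down to its stop and keeping it down for a second, then let it come up so that the valve is not set against vacuum. Then crank the throttle valve's handwheel clockwise until it closes on its stop, and back it off exactly two full turns counterclockwise. Finish still gripping the red crank handle at that setting, so that the valve cannot creep, and leave the other things on the bench where they are.

Things in the scene. Friction and masses are not known exactly. Their poses are not given: they have to be found in the camera images.
- vacuum_station: Fixed bench vacuum station: grey base plate 196 x 290 mm, 18 mm high; on it a lying steel tank (72 mm diameter, 256 mm long, top 102 mm above the bench) and in front a brass throttle valve with black handwheel. Origin: centre of the underside; x from the valve side to the tank side, y along the tank, z up. Wheel axis at x -45, y -50 mm; vent plunger at x +50, y +75 mm.
- plunger_top (a point): Centre of the flat top of the blue plunger head: a disc 29 mm in diameter, 8 mm thick, over the brass vent housing on the tank, 160 mm above the bench when up. It is pressed straight down 10 mm against a spring (3 N to start, 8 N at the stop) and springs back by itself.
- vent_plunger (a joint): Travel of the vent plunger in m: 0 up, 0.010 down on its stop.
- wheel_centre (a point): Point on the handwheel's vertical axis level with the top of the rim, 118 mm above the bench. The wheel is a black three-spoke ring, 100 mm outer diameter, rim 12 mm thick; the hub nut and the steel spindle, which rises 2 mm for each turn of opening, stand at most 13 mm above this point.
- throttle_wheel (a joint): Turn of the handwheel in rad, counted on over whole turns: 0 closed on its stop, growing counterclockwise seen from above as the valve opens, to 20 at most; one turn is 6.283. It stays where it is left; about 3 N at the crank handle turns it. It starts 0.45 to 1.3 turns open.
- crank_handle: Red crank handle standing upright on the rim, 44 mm from the wheel's axis: a round sleeve 17 mm in diameter (19 mm near its top), 53 mm high, which revolves freely on its own upright pin, so the wheel is cranked by carrying the handle round in a circle without turning the grip. Origin: on the handle's axis, level with the top of the rim.
- crank_grip (a point): Point on the crank handle's axis, 33 mm above the top of the rim (151 mm above the bench): the height to grip.
- lab_timer: White lab timer with a display, 30 x 66 x 59 mm, standing loose to the left of the station; origin at the centre of its underside.
- flask_t25_a: Small clear culture flask with pink medium and blue cap, 50 x 102 x 32 mm, lying loose to the right of the station; origin at the centre of its underside.
- well_plate: Clear well plate with pink wells, 85 x 127 x 20 mm, loose on the right; origin at the centre of its underside.
- pen_2: White marker pen with blue cap, 135 mm long, 17 mm thick, lying loose near the front edge; origin at the centre of its underside.
- petri_0: Petri dish, 90 mm diameter, 15 mm high, loose at the front right; origin at the centre of its underside.

How it is judged (in metres and radians):
On the way, in this order (a step that is already met when the one before it is completed fails the run):
1. the vent plunger is held down on its stop (value of joint vent_plunger above 0.0085 m), for 0.5 s.
2. the plunger is up again and the throttle valve is closed on its stop (value of joint throttle_wheel below 0.12 rad and value of joint vent_plunger below 0.002 m), for 0.1 s.
At the end, for the whole second after the job is handed in: The wheel is at rest two turns (12.57 rad, within 0.26 rad or 15 degrees) open from its stop, the gripper still grips the red crank handle (over 2 N on it, grasp point within 35 mm of the grip point, 16 mm horizontally), and the vent plunger is up (value of joint throttle_wheel between 12.306 and 12.826 rad and velocity of joint throttle_wheel between -0.1 and 0.1 rad/s and contact force between the fingers and crank_handle above 2 N and distance between the grasp point and crank_grip below 0.035 m and horizontal distance between the grasp point and crank_grip below 0.016 m and value of joint vent_plunger below 0.002 m); the arm keeps its last pose, push and grip.
It fails at once if a bystander (timer, flask, well plate, pen or petri dish) is moved by more than 30 mm (distance of any of lab_timer, flask_t25_a, well_plate, pen_2, petri_0 from where it was at the start of the episode above 0.03 m).
It also fails if it takes over 69 s, if anything falls off the work surface, if the arm or the gripper's body presses on something with over 40 N, if the wrist force passes 120 N, or if a joint passes its speed limit or range.

## Working session

There is one attempt and no reset: what is moved stays moved. The work goes in short steps, Python scripts to look and compute and a tool call to move; the robot and the scene stay as the last step left them, time stands still between calls to the robot, and variables do not carry over. Pictures are saved under pics/ and viewed, at most 10 in all, crops included, and the job is handed in when it is done.

Besides the shell and the picture viewer there is one more tool, called as name(argument=value, ...), one argument or row to a line, values as JSON. drive_tool: Moves the arm, as the interface text tells. Its arguments: {"type":"object","properties":{"increments":{"type":"array","items":{"type":"object","properties":{"slide":{"type":"array","items":{"type":"number"}},"delta_rot":{"type":"array","items":{"type":"number"}},"claw":{"type":"number"}}}},"force":{"type":"number"}},"required":["increments"]}

```bash
mkdir -p pics; ls
python3 - <<'E'
from plant import telemetry, eyes, job, manip
import cv2,numpy as np
o=telemetry.get_obs();print(o['time'],o['tool_pos'],o['eef_rot'],manip.tcp_to_grasp)
ims=[]
for n in ("scene","top"):
    r=eyes.get_image(n);ims.append(r["color"][:,:,::-1]);print(n,r["position"],r["orientation"],r["camera_matrix"],r["D"])
    cv2.imwrite(f"pics/{n}0.png",ims[-1])
E
```

```text
pics
0.0 [0.19141856 0.64668185 0.23025523] [[-9.58887307e-01  2.83786721e-01 -4.78334091e-04]
 [ 2.83787112e-01  9.58885416e-01 -1.90633973e-03]
 [-8.23263155e-05 -1.96371002e-03 -9.99998069e-01]] 0.0187
scene [ 0.00922242 -0.48534243  0.83205701] [[ 0.72827906 -0.49503264  0.47386949]
 [-0.68517127 -0.53836583  0.49061448]
 [ 0.01224496 -0.68198601 -0.7312627 ]] [[355.71160533   0.         254.33286615]
 [  0.         355.71160533 188.34786984]
 [  0.           0.           1.        ]] [-0.01926305  0.          0.          0.          0.        ]
top [0.37162106 0.0159693  1.06029124] [[-2.59394862e-02 -9.92500081e-01  1.19460170e-01]
 [-9.99657855e-01  2.61555943e-02  2.41238759e-04]
 [-3.36398123e-03 -1.19413040e-01 -9.92838965e-01]] [[369.38689802   0.         257.36128725]
 [  0.         369.38689802 187.09403268]
 [  0.           0.           1.        ]] [-0.08686607  0.          0.          0.          0.        ]
```

View pics/scene0.png

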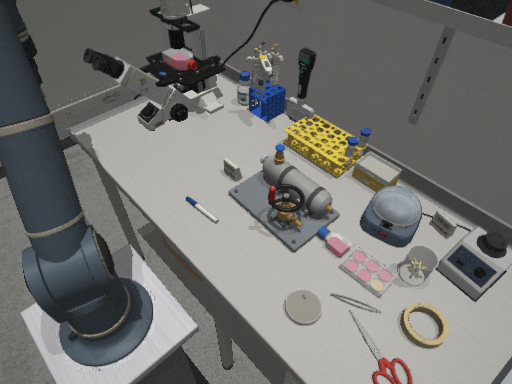

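View pics/top0.png

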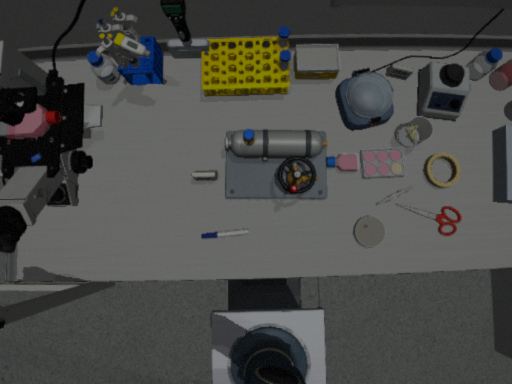

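The scene view shows the plunger at about (280,150), the red handle at (272,195) and the wheel at (286,200). In the top view the plunger is at (248,136), the handle at (293,188), the wheel at (296,175), and the plate spans columns 225-327. Next I measure them.

```bash
cat > h.py <<'E'
import cv2,numpy as np
from plant import telemetry, eyes, job, manip
def blob(r,kind,box):
    x0,y0,x1,y1=box; h=cv2.cvtColor(r["color"],cv2.COLOR_RGB2HSV).astype(int)
    H,S,V=h[...,0],h[...,1],h[...,2]
    m={'blue':(H>100)&(H<130)&(S>120)&(V>50),'red':((H<8)|(H>172))&(S>140)&(V>60),'dark':(V<50)}[kind]
    k=np.zeros(m.shape,bool);k[y0:y1,x0:x1]=1
    n,l,st,c=cv2.connectedComponentsWithStats((m&k).astype(np.uint8))
    i=1+np.argmax(st[1:,4]); return c[i],st[i],l==i
def ray(r,uv):
    p=cv2.undistortPoints(np.array([[uv]],float),r["camera_matrix"],np.array(r["D"]))[0,0]
    d=np.array(r["orientation"])@[p[0],p[1],1]; return np.array(r["position"]),d
def plane(r,uv,z):
    o,d=ray(r,uv); return o+d*(z-o[2])/d[2]
def tri(a,b):
    A=np.zeros((3,3));y=np.zeros(3)
    for o,d in (a,b):
        d=d/np.linalg.norm(d);P=np.eye(3)-np.outer(d,d);A+=P;y+=P@o
    return np.linalg.solve(A,y)
E
python3 - <<'E'
from h import *
s=eyes.get_image("scene");t=eyes.get_image("top");np.set_printoptions(precision=4,suppress=True)
bx={'blue':((270,140,292,160),(240,125,258,145)),'red':((262,180,282,208),(285,180,302,196)),'dark':((262,178,312,220),(270,150,320,197))}
for k,(a,b) in bx.items():
    ca,sa,ma=blob(s,k,a);cb,sb,mb=blob(t,k,b)
    if k=='dark':
        for m in (ma,mb):
            pass
        c=[]
        for m in (ma,mb):
            hull=cv2.convexHull(np.argwhere(m)[:,::-1].astype(np.int32));e=cv2.fitEllipse(hull);print(e);c.append(e[0])
        ca,cb=c
    print(k,ca,sa,cb,sb,'tri',tri(ray(s,ca),ray(t,cb)))
    for z in (.112,.145,.156,.171):print(z,plane(s,ca,z)[:2],plane(t,cb,z)[:2])
q=np.hstack([cv2.resize(i,None,fx=5,fy=5,interpolation=cv2.INTER_CUBIC) for i in (s["color"][140:240,240:320],t["color"][120:220,245:325])])
cv2.imwrite("pics/c1.png",q[...,::-1])
# bench corners of plate
for uv in ((225,198),(327,198)):print(plane(t,uv,.018))
E
```

```text
blue [280.     147.1224] [276 144   9   7  49] [248.2396 134.0729] [243 129  11  11  96] tri [0.6144 0.0359 0.1575]
0.112 [0.6547 0.0714] [0.6271 0.0366]
0.145 [0.6251 0.0459] [0.6182 0.0359]
0.156 [0.6152 0.0374] [0.6152 0.0356]
0.171 [0.6018 0.0258] [0.6112 0.0353]
red [271.775  193.6375] [269 186   7  16  80] [293.6    188.0667] [291 185   7   7  30] tri [ 0.4746 -0.0723  0.1486]
0.112 [ 0.4974 -0.0489] [ 0.4807 -0.0774]
0.145 [ 0.475  -0.0689] [ 0.4769 -0.0742]
0.156 [ 0.4675 -0.0756] [ 0.4757 -0.0731]
0.171 [ 0.4574 -0.0847] [ 0.4739 -0.0716]
((285.0354919433594, 196.96482849121094), (29.150188446044922, 38.047847747802734), 110.51741790771484)
((292.9404296875, 167.69496154785156), (47.85077667236328, 53.345516204833984), 152.16156005859375)
dark (285.0354919433594, 196.96482849121094) [269 181  35  31 393] (292.9404296875, 167.69496154785156) [ 270  150   46   44 1018] tri [ 0.5322 -0.0756  0.0954]
0.112 [ 0.5152 -0.0819] [ 0.5341 -0.0777]
0.145 [ 0.492  -0.1004] [ 0.5285 -0.0745]
0.156 [ 0.4843 -0.1065] [ 0.5266 -0.0734]
0.171 [ 0.4738 -0.1149] [ 0.524  -0.0719]
[0.4683 0.1087 0.018 ]
[ 0.4606 -0.1806  0.018 ]
```

View pics/c1.png

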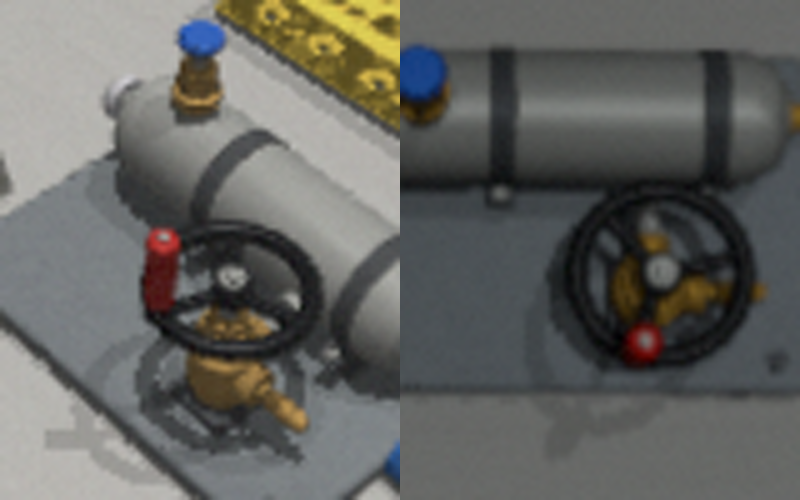

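The crop gives wheel centre ≈ (297,175) in the top view, with the handle top at (294,188.6). That makes the wheel centre ≈ (0.5165,-0.087), the handle ≈ (0.4745,-0.0735) and the plunger ≈ (0.615,0.036). The tool's current yaw already suits the handle. I'm moving towards the plunger with the fingers shut.

drive_tool(
  increments=[
    {"slide": [0.14, -0.2, 0], "delta_rot": [0, 0, 0], "claw": 1},
    {"slide": [0.28, -0.4, 0], "delta_rot": [0, 0, 0], "claw": 1},
    {"slide": [0.42, -0.6, 0], "delta_rot": [0, 0, 0], "claw": 1},
    {"slide": [0.56, -0.8, 0], "delta_rot": [0, 0, 0], "claw": 1},
    {"slide": [0.7, -1, 0], "delta_rot": [0, 0, 0], "claw": 1},
  ],
  force=40,
)

```text
time: 0.7
tool_pos: [0.2761, 0.5261, 0.2311]
eef_rot: [[-0.959, 0.284, -0.0], [0.284, 0.959, -0.0], [0.0, -0.0, -1.0]]
force: [0.1, -0.7, -0.0]
gripper_width: 0.141
finger_force: 0.0
```

drive_tool(
  increments=[
    {"slide": [0.14, -0.2, 0], "delta_rot": [0, 0, 0], "claw": 1},
    {"slide": [0.28, -0.4, 0], "delta_rot": [0, 0, 0], "claw": 1},
    {"slide": [0.42, -0.6, 0], "delta_rot": [0, 0, 0], "claw": 1},
    {"slide": [0.56, -0.8, 0], "delta_rot": [0, 0, 0], "claw": 1},
    {"slide": [0.7, -1, 0], "delta_rot": [0, 0, 0], "claw": 1},
  ],
)

```text
time: 1.2
tool_pos: [0.36, 0.4061, 0.2313]
eef_rot: [[-0.959, 0.284, -0.0], [0.284, 0.959, -0.0], [0.0, -0.0, -1.0]]
force: [0.0, -0.7, -0.1]
gripper_width: 0.002
finger_force: 0.0
```

drive_tool(
  increments=[
    {"slide": [0.14, -0.2, 0], "delta_rot": [0, 0, 0], "claw": 1},
    {"slide": [0.28, -0.4, 0], "delta_rot": [0, 0, 0], "claw": 1},
    {"slide": [0.42, -0.6, 0], "delta_rot": [0, 0, 0], "claw": 1},
    {"slide": [0.56, -0.8, 0], "delta_rot": [0, 0, 0], "claw": 1},
    {"slide": [0.7, -1, 0], "delta_rot": [0, 0, 0], "claw": 1},
  ],
)

```text
time: 1.7
tool_pos: [0.444, 0.2861, 0.2313]
eef_rot: [[-0.959, 0.284, -0.0], [0.284, 0.959, 0.0], [0.0, 0.0, -1.0]]
force: [0.1, 0.9, 1.3]
gripper_width: 0.002
finger_force: 0.0
```

drive_tool(
  increments=[
    {"slide": [0.14, -0.2, 0], "delta_rot": [0, 0, 0], "claw": 1},
    {"slide": [0.28, -0.4, 0], "delta_rot": [0, 0, 0], "claw": 1},
    {"slide": [0.42, -0.6, 0], "delta_rot": [0, 0, 0], "claw": 1},
    {"slide": [0.56, -0.8, 0], "delta_rot": [0, 0, 0], "claw": 1},
    {"slide": [0.7, -1, 0], "delta_rot": [0, 0, 0], "claw": 1},
  ],
)

```text
time: 2.2
tool_pos: [0.528, 0.1662, 0.2313]
eef_rot: [[-0.959, 0.284, -0.0], [0.284, 0.959, 0.0], [0.0, 0.0, -1.0]]
force: [0.0, -0.2, 0.2]
gripper_width: -0.001
finger_force: 0.0
```

drive_tool(
  increments=[
    {"slide": [0.14, -0.2, 0], "delta_rot": [0, 0, 0], "claw": 1},
    {"slide": [0.28, -0.4, 0], "delta_rot": [0, 0, 0], "claw": 1},
    {"slide": [0.42, -0.6, 0], "delta_rot": [0, 0, 0], "claw": 1},
    {"slide": [0.56, -0.8, 0], "delta_rot": [0, 0, 0], "claw": 1},
    {"slide": [0.72, -1, 0], "delta_rot": [0, 0, 0], "claw": 1},
    {"slide": [0.72, -1, 0], "delta_rot": [0, 0, 0], "claw": 1},
  ],
)

```text
time: 2.8
tool_pos: [0.6157, 0.0421, 0.2312]
eef_rot: [[-0.957, 0.291, 0.001], [0.29, 0.957, -0.003], [-0.002, -0.003, -1.0]]
force: [-0.3, -0.8, -0.1]
gripper_width: -0.002
finger_force: 0.0
```

Run:
```python
from h import *
o=telemetry.get_obs();print(o)
s=eyes.get_image("scene");t=eyes.get_image("top")
cv2.imwrite("pics/c2.png",np.hstack([cv2.resize(s["color"][100:240,220:320],None,fx=4,fy=4),cv2.resize(t["color"][90:230,220:320],None,fx=4,fy=4)])[...,::-1])
o=telemetry.get_obs();print(o['tool_pos'],o['joint_positions'])
```

```text
{'time': 2.8, 'joint_positions': array([-19.09635597,  21.57338683,  14.89353048,  96.96963733,
        -5.93250561,  62.1885618 ,  70.67805819]), 'joint_velocities': array([-2.18697526, -1.33320667, -2.9413506 ,  2.16630811, -1.4366197 ,
        0.90272247, -1.80990285]), 'joint_efforts': array([ -0.78982389, -42.9016614 ,   2.11612031, -23.57210219,
        -0.06177233,  -0.10359628,   0.18815237]), 'tool_pos': array([0.61574969, 0.04206176, 0.23120249]), 'eef_rot': array([[-0.95687315,  0.29050331,  0.00126309],
       [ 0.29049861,  0.95687072, -0.00299901],
       [-0.00207983, -0.00250275, -0.99999471]]), 'force': array([-0.27129179, -0.75686121, -0.05463026]), 'ft_torque': array([-0.05139535, -0.00303534,  0.00316377]), 'finger_force': 0.0, 'gripper_width': -0.0015142409951540117}
[0.61380955 0.04686844 0.23091896] [-19.2876093   21.48083764  14.63446165  97.11224449  -6.02126273
  62.22592161  70.6208134 ]
```

View pics/c2.png

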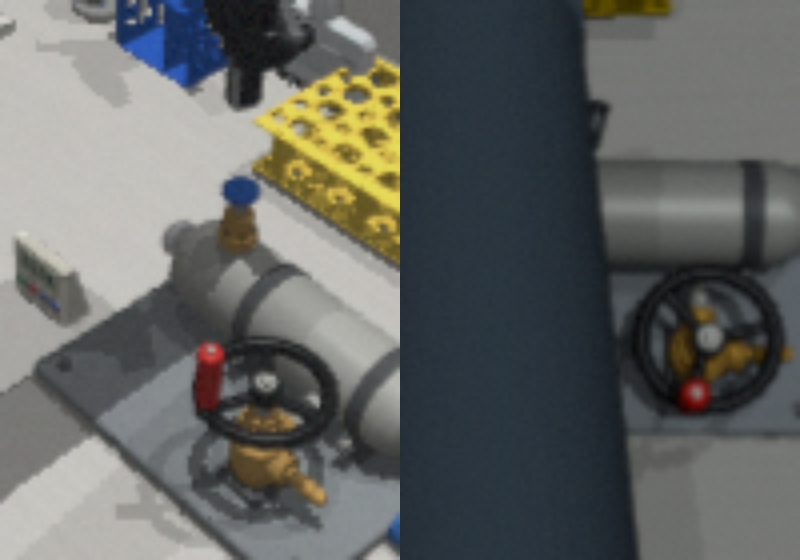

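The picture shows the shut fingers above and behind the plunger, at (243,90) in the crop, with the plunger free at (240,190). The earlier offset was only overshoot. I'll centre over the plunger and go down to just above it.

drive_tool(
  increments=[
    {"slide": [0.01, -0.09, -0.1], "claw": 1},
    {"slide": [0.01, -0.09, -0.2], "claw": 1},
    {"slide": [0.01, -0.09, -0.3], "claw": 1},
    {"slide": [0.01, -0.09, -0.4], "claw": 1},
    {"slide": [0.01, -0.09, -0.5], "claw": 1},
    {"slide": [0.01, -0.09, -0.56], "claw": 1},
    {"slide": [0.01, -0.09, -0.56], "claw": 1},
  ],
)

```text
invalid input
```

drive_tool(
  increments=[
    {"slide": [0, 0, -0.025], "claw": 1},
    {"slide": [0, 0, -0.05], "claw": 1},
    {"slide": [0, 0, -0.075], "claw": 1},
    {"slide": [0, 0, -0.09], "claw": 1},
    {"slide": [0, 0, -0.1], "claw": 1},
    {"slide": [0, 0, -0.11], "claw": 1},
    {"slide": [0, 0, -0.11], "claw": 1},
  ],
)

```text
invalid input
```

drive_tool(
  increments=[
    {"slide": [0.01, -0.09, -0.1], "delta_rot": [0, 0, 0], "claw": 1},
    {"slide": [0.01, -0.09, -0.2], "delta_rot": [0, 0, 0], "claw": 1},
    {"slide": [0.01, -0.09, -0.3], "delta_rot": [0, 0, 0], "claw": 1},
    {"slide": [0.01, -0.09, -0.4], "delta_rot": [0, 0, 0], "claw": 1},
    {"slide": [0.01, -0.09, -0.5], "delta_rot": [0, 0, 0], "claw": 1},
    {"slide": [0.01, -0.09, -0.56], "delta_rot": [0, 0, 0], "claw": 1},
    {"slide": [0.01, -0.09, -0.56], "delta_rot": [0, 0, 0], "claw": 1},
  ],
)

```text
time: 3.6
tool_pos: [0.6143, 0.0367, 0.1626]
eef_rot: [[-0.959, 0.284, -0.003], [0.284, 0.959, -0.0], [0.002, -0.001, -1.0]]
force: [-0.2, 0.4, -0.2]
gripper_width: 0.003
finger_force: 0.0
```

drive_tool(
  increments=[
    {"slide": [0, 0, -0.025], "delta_rot": [0, 0, 0], "claw": 1},
    {"slide": [0, 0, -0.05], "delta_rot": [0, 0, 0], "claw": 1},
    {"slide": [0, 0, -0.075], "delta_rot": [0, 0, 0], "claw": 1},
    {"slide": [0, 0, -0.09], "delta_rot": [0, 0, 0], "claw": 1},
    {"slide": [0, 0, -0.1], "delta_rot": [0, 0, 0], "claw": 1},
    {"slide": [0, 0, -0.11], "delta_rot": [0, 0, 0], "claw": 1},
    {"slide": [0, 0, -0.11], "delta_rot": [0, 0, 0], "claw": 1},
  ],
)

```text
time: 4.3
tool_pos: [0.6158, 0.0365, 0.152]
eef_rot: [[-0.959, 0.284, 0.002], [0.284, 0.959, 0.0], [-0.001, 0.001, -1.0]]
force: [-1.1, -0.2, 6.8]
gripper_width: 0.004
finger_force: 3.4
```

drive_tool(
  increments=[
    {"slide": [0, 0, -0.01], "delta_rot": [0, 0, 0], "claw": 1},
    {"slide": [0, 0, -0.02], "delta_rot": [0, 0, 0], "claw": 1},
    {"slide": [0, 0, -0.03], "delta_rot": [0, 0, 0], "claw": 1},
    {"slide": [0, 0, -0.04], "delta_rot": [0, 0, 0], "claw": 1},
  ],
)

```text
time: 4.7
tool_pos: [0.6159, 0.0365, 0.1499]
eef_rot: [[-0.959, 0.284, 0.002], [0.284, 0.959, 0.001], [-0.001, 0.002, -1.0]]
force: [-7.8, -0.4, 25.5]
gripper_width: -0.0
finger_force: 12.9
```

It is on its stop at 25 N. Hold, then lift.

drive_tool(
  increments=[
    {"slide": [0, 0, 0], "delta_rot": [0, 0, 0], "claw": 1},
    {"slide": [0, 0, 0], "delta_rot": [0, 0, 0], "claw": 1},
    {"slide": [0, 0, 0], "delta_rot": [0, 0, 0], "claw": 1},
    {"slide": [0, 0, 0], "delta_rot": [0, 0, 0], "claw": 1},
    {"slide": [0, 0, 0], "delta_rot": [0, 0, 0], "claw": 1},
    {"slide": [0, 0, 0], "delta_rot": [0, 0, 0], "claw": 1},
    {"slide": [0, 0, 0], "delta_rot": [0, 0, 0], "claw": 1},
    {"slide": [0, 0, 0], "delta_rot": [0, 0, 0], "claw": 1},
  ],
)

```text
time: 5.5
tool_pos: [0.6158, 0.0365, 0.15]
eef_rot: [[-0.959, 0.284, 0.002], [0.284, 0.959, 0.001], [-0.002, 0.002, -1.0]]
force: [-6.4, -0.2, 21.5]
gripper_width: 0.0
finger_force: 10.1
```

drive_tool(
  increments=[
    {"slide": [0, 0, 0], "delta_rot": [0, 0, 0], "claw": 1},
    {"slide": [0, 0, 0], "delta_rot": [0, 0, 0], "claw": 1},
    {"slide": [0, 0, 0], "delta_rot": [0, 0, 0], "claw": 1},
    {"slide": [0, 0, 0], "delta_rot": [0, 0, 0], "claw": 1},
  ],
)

```text
time: 5.9
tool_pos: [0.6158, 0.0365, 0.15]
eef_rot: [[-0.959, 0.284, 0.002], [0.284, 0.959, 0.001], [-0.002, 0.002, -1.0]]
force: [-7.6, 0.1, 20.6]
gripper_width: -0.003
finger_force: 10.1
```

drive_tool(
  increments=[
    {"slide": [0, 0, 0.05], "delta_rot": [0, 0, 0], "claw": 1},
    {"slide": [0, 0, 0.1], "delta_rot": [0, 0, 0], "claw": 1},
    {"slide": [0, 0, 0.2], "delta_rot": [0, 0, 0], "claw": 1},
    {"slide": [0, 0, 0.35], "delta_rot": [0, 0, 0], "claw": 1},
    {"slide": [0, 0, 0.5], "delta_rot": [0, 0, 0], "claw": 1},
    {"slide": [0, 0, 0.6], "delta_rot": [0, 0, 0], "claw": 1},
  ],
)

```text
time: 6.5
tool_pos: [0.6155, 0.0364, 0.2194]
eef_rot: [[-0.959, 0.284, 0.001], [0.284, 0.959, 0.0], [-0.001, 0.0, -1.0]]
force: [0.9, -0.9, 0.3]
gripper_width: 0.001
finger_force: 0.0
```

drive_tool(
  increments=[
    {"slide": [-0.2, -0.15, 0], "delta_rot": [0, 0, 0], "claw": 0.4},
    {"slide": [-0.4, -0.3, 0], "delta_rot": [0, 0, 0], "claw": 0.4},
    {"slide": [-0.6, -0.46, 0], "delta_rot": [0, 0, 0], "claw": 0.4},
  ],
)

```text
time: 6.8
tool_pos: [0.5421, -0.0191, 0.218]
eef_rot: [[-0.959, 0.283, -0.001], [0.283, 0.959, -0.0], [0.001, -0.0, -1.0]]
force: [0.3, -0.8, 0.6]
gripper_width: 0.507
finger_force: 0.0
```

drive_tool(
  increments=[
    {"slide": [-0.2, -0.15, 0], "delta_rot": [0, 0, 0], "claw": 0.4},
    {"slide": [-0.4, -0.3, 0], "delta_rot": [0, 0, 0], "claw": 0.4},
    {"slide": [-0.57, -0.457, 0], "delta_rot": [0, 0, 0], "claw": 0.4},
    {"slide": [-0.57, -0.457, 0], "delta_rot": [0, 0, 0], "claw": 0.4},
    {"slide": [-0.57, -0.457, 0], "delta_rot": [0, 0, 0], "claw": 0.4},
  ],
)

```text
time: 7.3
tool_pos: [0.4747, -0.0737, 0.2184]
eef_rot: [[-0.959, 0.285, 0.001], [0.285, 0.959, 0.0], [-0.0, 0.001, -1.0]]
force: [-0.2, 0.1, -0.3]
gripper_width: 0.602
finger_force: 0.0
```

Run:
```python
from h import *
s=eyes.get_image("scene")
cv2.imwrite("pics/c3.png",cv2.resize(s["color"][120:240,220:340],None,fx=5,fy=5)[...,::-1])
o=telemetry.get_obs();print(o['tool_pos'],o['joint_positions'],o['gripper_width'])
```

```text
[ 0.4752687  -0.0730895   0.21835184] [-11.91807862   9.27732044  17.68932613 115.20238577  -3.42170907
  55.95896795  81.00525524] 0.6027119501305731
```

View pics/c3.png

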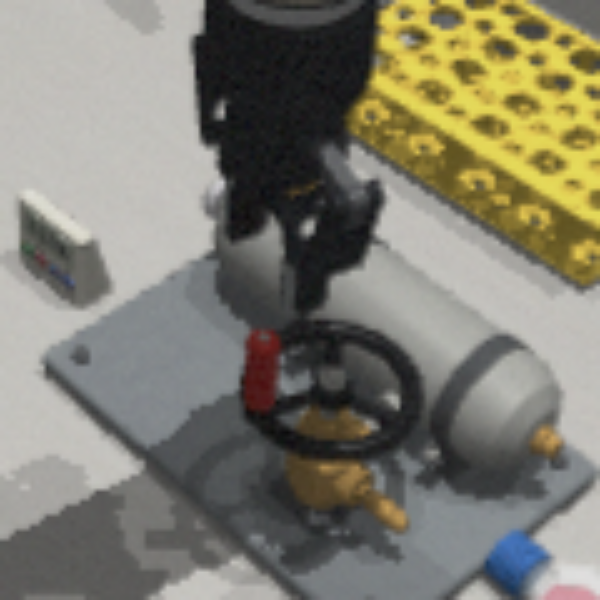

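The fingers hang above the red handle, which is at (262,370) in the crop; finger tips at about (255,235) and (310,305). Going down and gripping.

drive_tool(
  increments=[
    {"slide": [0, 0, -0.1], "delta_rot": [0, 0, 0], "claw": 0.4},
    {"slide": [0, 0, -0.2], "delta_rot": [0, 0, 0], "claw": 0.4},
    {"slide": [0, 0, -0.3], "delta_rot": [0, 0, 0], "claw": 0.4},
    {"slide": [0, 0, -0.4], "delta_rot": [0, 0, 0], "claw": 0.4},
    {"slide": [0, 0, -0.5], "delta_rot": [0, 0, 0], "claw": 0.4},
    {"slide": [0, 0, -0.6], "delta_rot": [0, 0, 0], "claw": 0.4},
    {"slide": [0, 0, -0.69], "delta_rot": [0, 0, 0], "claw": 0.4},
  ],
)

```text
time: 8.05
tool_pos: [0.4746, -0.0736, 0.1341]
eef_rot: [[-0.959, 0.284, -0.001], [0.284, 0.959, 0.0], [0.001, -0.0, -1.0]]
force: [0.3, 0.3, -0.3]
gripper_width: 0.599
finger_force: 0.0
```

drive_tool(
  increments=[
    {"slide": [0, 0, 0], "delta_rot": [0, 0, 0], "claw": 1},
    {"slide": [0, 0, 0], "delta_rot": [0, 0, 0], "claw": 1},
    {"slide": [0, 0, 0], "delta_rot": [0, 0, 0], "claw": 1},
    {"slide": [0, 0, 0], "delta_rot": [0, 0, 0], "claw": 1},
    {"slide": [0, 0, 0], "delta_rot": [0, 0, 0], "claw": 1},
    {"slide": [0, 0, 0], "delta_rot": [0, 0, 0], "claw": 1},
  ],
  force=30,
)

```text
time: 8.65
tool_pos: [0.475, -0.0733, 0.1355]
eef_rot: [[-0.959, 0.284, 0.001], [0.284, 0.959, 0.0], [-0.001, 0.001, -1.0]]
force: [1.6, 1.7, -2.9]
gripper_width: 0.197
finger_force: 29.3
```

Run:
```python
from h import *
s=eyes.get_image("scene")
cv2.imwrite("pics/c4.png",cv2.resize(s["color"][120:240,220:340],None,fx=5,fy=5)[...,::-1])
o=telemetry.get_obs();print(o['tool_pos'],o['gripper_width'])
```

```text
[ 0.47504366 -0.07329579  0.13555203] 0.1955319936317119
```

View pics/c4.png

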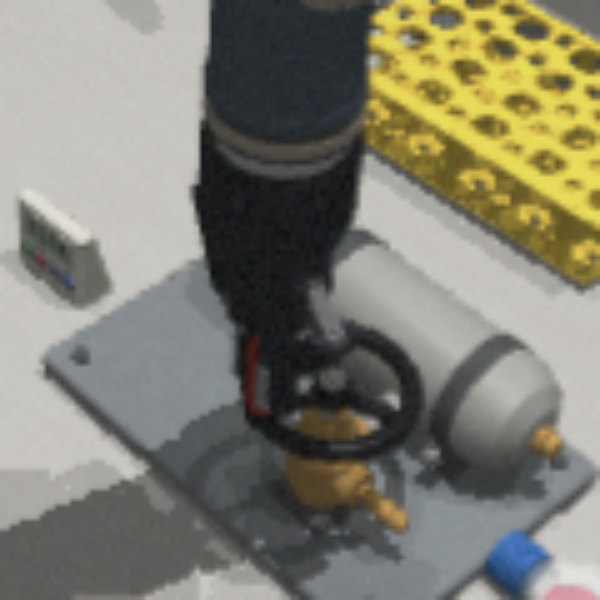

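Gripped: opening is 16.6 mm, and the fingers are around the red sleeve at (258,375) in the crop. Now I compute the crank circle.

```bash
cat > circ.py <<'E'
import sys,numpy as np
# circ a0 step n [rot step dir: signed deg], radius r
a0,st,n=map(float,sys.argv[1:4]); r=.044
a=np.radians(a0+st*np.arange(int(n)+1)); p=np.c_[np.cos(a),np.sin(a)]*r/.12
print((p[1:]-p[0]).round(3).tolist())
E
python3 circ.py 162 -15 8
```

```text
[[0.041, 0.086], [0.103, 0.159], [0.182, 0.213], [0.272, 0.245], [0.368, 0.253], [0.462, 0.235], [0.548, 0.194], [0.621, 0.132]]
```

drive_tool(
  increments=[
    {"slide": [0.041, 0.086, 0], "delta_rot": [0, 0, 0], "claw": 1},
    {"slide": [0.103, 0.159, 0], "delta_rot": [0, 0, 0], "claw": 1},
    {"slide": [0.182, 0.213, 0], "delta_rot": [0, 0, 0], "claw": 1},
    {"slide": [0.272, 0.245, 0], "delta_rot": [0, 0, 0], "claw": 1},
  ],
)

```text
time: 9.1
tool_pos: [0.508, -0.0425, 0.1355]
eef_rot: [[-0.959, 0.282, -0.001], [0.282, 0.959, 0.001], [0.001, 0.001, -1.0]]
force: [-3.7, -1.3, 3.8]
gripper_width: 0.197
finger_force: 29.8
```

drive_tool(
  increments=[
    {"slide": [0.096, 0.008, 0], "delta_rot": [0, 0, 0], "claw": 1},
    {"slide": [0.19, -0.01, 0], "delta_rot": [0, 0, 0], "claw": 1},
    {"slide": [0.276, -0.051, 0], "delta_rot": [0, 0, 0], "claw": 1},
    {"slide": [0.349, -0.113, 0], "delta_rot": [0, 0, 0], "claw": 1},
  ],
)

```text
time: 9.5
tool_pos: [0.5512, -0.0573, 0.1355]
eef_rot: [[-0.959, 0.283, 0.002], [0.283, 0.959, 0.001], [-0.001, 0.001, -1.0]]
force: [-1.8, 2.4, 3.3]
gripper_width: 0.197
finger_force: 29.8
```

```bash
for a in 42 27 12 -3 -18 -33 -48 -63 -78 -93 -108 -123 -138 -153 -168; do echo $a; python3 circ.py $a -7.5 2; done
```

```text
42
[[0.03, -0.038], [0.054, -0.079]]
27
[[0.019, -0.044], [0.032, -0.09]]
12
[[0.007, -0.047], [0.008, -0.095]]
-3
[[-0.006, -0.048], [-0.017, -0.094]]
-18
[[-0.018, -0.045], [-0.041, -0.086]]
-33
[[-0.029, -0.038], [-0.062, -0.073]]
-48
[[-0.038, -0.03], [-0.079, -0.054]]
-63
[[-0.044, -0.019], [-0.09, -0.032]]
-78
[[-0.047, -0.007], [-0.095, -0.008]]
-93
[[-0.048, 0.006], [-0.094, 0.017]]
-108
[[-0.045, 0.018], [-0.086, 0.041]]
-123
[[-0.038, 0.029], [-0.073, 0.062]]
-138
[[-0.03, 0.038], [-0.054, 0.079]]
-153
[[-0.019, 0.044], [-0.032, 0.09]]
-168
[[-0.007, 0.047], [-0.008, 0.095]]
```

drive_tool(
  increments=[
    {"slide": [0.03, -0.038, 0], "delta_rot": [0, 0, 0], "claw": 1},
    {"slide": [0.054, -0.079, 0], "delta_rot": [0, 0, 0], "claw": 1},
  ],
)

```text
time: 9.7
tool_pos: [0.5574, -0.0675, 0.1355]
eef_rot: [[-0.959, 0.284, 0.003], [0.284, 0.959, 0.0], [-0.003, 0.001, -1.0]]
force: [2.1, 3.6, 0.3]
gripper_width: 0.196
finger_force: 29.9
```

drive_tool(
  increments=[
    {"slide": [0.019, -0.044, 0], "delta_rot": [0, 0, 0], "claw": 1},
    {"slide": [0.032, -0.09, 0], "delta_rot": [0, 0, 0], "claw": 1},
  ],
)

```text
time: 9.9
tool_pos: [0.5607, -0.0783, 0.1355]
eef_rot: [[-0.959, 0.284, 0.002], [0.284, 0.959, 0.0], [-0.002, 0.001, -1.0]]
force: [2.6, 3.6, 1.5]
gripper_width: 0.197
finger_force: 29.9
```

drive_tool(
  increments=[
    {"slide": [0.007, -0.047, 0], "delta_rot": [0, 0, 0], "claw": 1},
    {"slide": [0.008, -0.095, 0], "delta_rot": [0, 0, 0], "claw": 1},
  ],
)

```text
time: 10.1
tool_pos: [0.5612, -0.0876, 0.1355]
eef_rot: [[-0.959, 0.284, 0.001], [0.284, 0.959, 0.004], [0.0, 0.004, -1.0]]
force: [3.5, 15.4, 1.8]
gripper_width: 0.195
finger_force: 31.5
```

drive_tool(
  increments=[
    {"slide": [-0.003, -0.024, 0], "delta_rot": [0, 0, 0], "claw": 1},
    {"slide": [-0.003, -0.024, 0], "delta_rot": [0, 0, 0], "claw": 1},
    {"slide": [-0.003, -0.024, 0], "delta_rot": [0, 0, 0], "claw": 1},
  ],
)

```text
time: 10.4
tool_pos: [0.5611, -0.0874, 0.1355]
eef_rot: [[-0.96, 0.281, 0.001], [0.281, 0.96, 0.006], [0.001, 0.006, -1.0]]
force: [4.1, 12.0, 1.9]
gripper_width: 0.198
finger_force: 30.7
```

drive_tool(
  increments=[
    {"slide": [-0.003, -0.025, 0], "delta_rot": [0, 0, 0], "claw": 1},
    {"slide": [-0.007, -0.05, 0], "delta_rot": [0, 0, 0], "claw": 1},
    {"slide": [-0.007, -0.05, 0], "delta_rot": [0, 0, 0], "claw": 1},
  ],
)

```text
time: 10.7
tool_pos: [0.5611, -0.0878, 0.1355]
eef_rot: [[-0.961, 0.277, 0.002], [0.277, 0.961, 0.013], [0.002, 0.013, -1.0]]
force: [4.7, 22.6, 1.8]
gripper_width: 0.195
finger_force: 31.9
```

Run:
```python
from h import *
t=eyes.get_image("top");s=eyes.get_image("scene")
cv2.imwrite("pics/c5.png",np.hstack([cv2.resize(s["color"][140:240,240:320],None,fx=5,fy=5),cv2.resize(t["color"][120:220,245:325],None,fx=5,fy=5)])[...,::-1])
o=telemetry.get_obs();print(o['tool_pos'],o['gripper_width'],o['force'])
```

```text
[ 0.56117205 -0.08772726  0.13553604] 0.19838568392267084 [ 5.24089351 22.28943943  1.98326352]
```

View pics/c5.png

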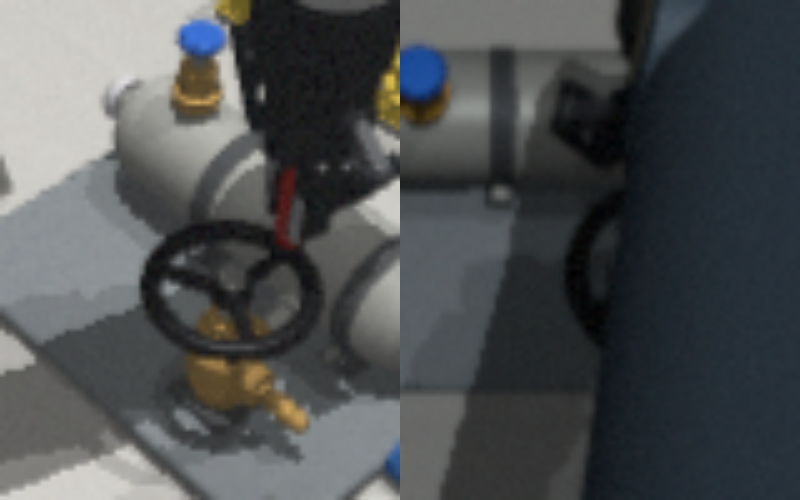

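The stop is reached: 22 N pushing back with no motion, about 164° turned. The scene view shows the handle at (287,210) in the crop with nothing else touching. I'll fit the circle and plan the two turns counterclockwise.

Run:
```python
import numpy as np
from scipy.optimize import least_squares as L
P=np.array([(.475,-.0733),(.508,-.0425),(.5512,-.0573),(.5574,-.0675),(.5607,-.0783),(.5611,-.0877)])
c=L(lambda c:np.hypot(*(P-c).T)-.044,[.5165,-.087]);print(c.x,c.fun)
c=c.x; a0=np.degrees(np.arctan2(*(P[-1]-c)[::-1]));print(a0)
cmd=np.array([.5594,-.0982])
for k in range(6):
    a=np.radians(a0+120*k+15*np.arange(1,9)); w=c+.044*np.c_[np.cos(a),np.sin(a)]
    print(a0+120*(k+1),((w-cmd)/.12).round(3).tolist()); cmd=w[-1]
```

```text
[ 0.51726286 -0.08545804] [-2.31033792e-05 -5.46451503e-05  9.76749189e-05 -2.86303896e-05
  2.29791653e-05 -1.05567999e-04]
-2.9277170693400754
117.07228293065992 [[0.007, 0.183], [-0.025, 0.273], [-0.079, 0.352], [-0.152, 0.414], [-0.238, 0.455], [-0.332, 0.472], [-0.428, 0.465], [-0.518, 0.433]]
237.07228293065992 [[-0.079, -0.054], [-0.141, -0.127], [-0.182, -0.214], [-0.199, -0.308], [-0.192, -0.403], [-0.16, -0.493], [-0.105, -0.572], [-0.032, -0.634]]
357.0722829306599 [[0.086, -0.041], [0.181, -0.058], [0.276, -0.051], [0.366, -0.019], [0.445, 0.036], [0.507, 0.108], [0.548, 0.195], [0.566, 0.289]]
477.0722829306599 [[-0.008, 0.095], [-0.04, 0.186], [-0.094, 0.264], [-0.167, 0.326], [-0.253, 0.368], [-0.347, 0.385], [-0.443, 0.377], [-0.533, 0.345]]
597.07228293066 [[-0.079, -0.054], [-0.141, -0.127], [-0.182, -0.214], [-0.199, -0.308], [-0.192, -0.403], [-0.16, -0.493], [-0.105, -0.572], [-0.032, -0.634]]
717.07228293066 [[0.086, -0.041], [0.181, -0.058], [0.276, -0.051], [0.366, -0.019], [0.445, 0.036], [0.507, 0.108], [0.548, 0.195], [0.566, 0.289]]
```

drive_tool(
  increments=[
    {"slide": [0.007, 0.183, 0], "delta_rot": [0, 0, 0], "claw": 1},
    {"slide": [-0.025, 0.273, 0], "delta_rot": [0, 0, 0], "claw": 1},
    {"slide": [-0.079, 0.352, 0], "delta_rot": [0, 0, 0], "claw": 1},
    {"slide": [-0.152, 0.414, 0], "delta_rot": [0, 0, 0], "claw": 1},
    {"slide": [-0.238, 0.455, 0], "delta_rot": [0, 0, 0], "claw": 1},
    {"slide": [-0.332, 0.472, 0], "delta_rot": [0, 0, 0], "claw": 1},
    {"slide": [-0.428, 0.465, 0], "delta_rot": [0, 0, 0], "claw": 1},
    {"slide": [-0.518, 0.433, 0], "delta_rot": [0, 0, 0], "claw": 1},
  ],
)

```text
time: 11.6
tool_pos: [0.4963, -0.0467, 0.1355]
eef_rot: [[-0.959, 0.284, 0.0], [0.284, 0.959, 0.0], [-0.0, 0.0, -1.0]]
force: [3.5, 0.6, 0.7]
gripper_width: 0.2
finger_force: 30.0
```

Right on the circle, with low force. Continuing.

drive_tool(
  increments=[
    {"slide": [-0.079, -0.054, 0], "delta_rot": [0, 0, 0], "claw": 1},
    {"slide": [-0.141, -0.127, 0], "delta_rot": [0, 0, 0], "claw": 1},
    {"slide": [-0.182, -0.214, 0], "delta_rot": [0, 0, 0], "claw": 1},
    {"slide": [-0.199, -0.308, 0], "delta_rot": [0, 0, 0], "claw": 1},
    {"slide": [-0.192, -0.403, 0], "delta_rot": [0, 0, 0], "claw": 1},
    {"slide": [-0.16, -0.493, 0], "delta_rot": [0, 0, 0], "claw": 1},
    {"slide": [-0.105, -0.572, 0], "delta_rot": [0, 0, 0], "claw": 1},
    {"slide": [-0.032, -0.634, 0], "delta_rot": [0, 0, 0], "claw": 1},
  ],
)

```text
time: 12.4
tool_pos: [0.4924, -0.1221, 0.1354]
eef_rot: [[-0.959, 0.284, -0.003], [0.284, 0.959, 0.003], [0.004, 0.002, -1.0]]
force: [0.7, 6.4, 6.6]
gripper_width: 0.197
finger_force: 30.9
```

drive_tool(
  increments=[
    {"slide": [0.086, -0.041, 0], "delta_rot": [0, 0, 0], "claw": 1},
    {"slide": [0.181, -0.058, 0], "delta_rot": [0, 0, 0], "claw": 1},
    {"slide": [0.276, -0.051, 0], "delta_rot": [0, 0, 0], "claw": 1},
    {"slide": [0.366, -0.019, 0], "delta_rot": [0, 0, 0], "claw": 1},
    {"slide": [0.445, 0.036, 0], "delta_rot": [0, 0, 0], "claw": 1},
    {"slide": [0.507, 0.108, 0], "delta_rot": [0, 0, 0], "claw": 1},
    {"slide": [0.548, 0.195, 0], "delta_rot": [0, 0, 0], "claw": 1},
    {"slide": [0.566, 0.289, 0], "delta_rot": [0, 0, 0], "claw": 1},
  ],
)

```text
time: 13.2
tool_pos: [0.5609, -0.091, 0.1354]
eef_rot: [[-0.958, 0.287, -0.001], [0.287, 0.958, -0.003], [-0.0, -0.003, -1.0]]
force: [-0.0, -3.5, 3.5]
gripper_width: 0.199
finger_force: 30.2
```

One turn made. Now the second.

drive_tool(
  increments=[
    {"slide": [-0.008, 0.095, 0], "delta_rot": [0, 0, 0], "claw": 1},
    {"slide": [-0.04, 0.186, 0], "delta_rot": [0, 0, 0], "claw": 1},
    {"slide": [-0.094, 0.264, 0], "delta_rot": [0, 0, 0], "claw": 1},
    {"slide": [-0.167, 0.326, 0], "delta_rot": [0, 0, 0], "claw": 1},
    {"slide": [-0.253, 0.368, 0], "delta_rot": [0, 0, 0], "claw": 1},
    {"slide": [-0.347, 0.385, 0], "delta_rot": [0, 0, 0], "claw": 1},
    {"slide": [-0.443, 0.377, 0], "delta_rot": [0, 0, 0], "claw": 1},
    {"slide": [-0.533, 0.345, 0], "delta_rot": [0, 0, 0], "claw": 1},
  ],
)

```text
time: 14.0
tool_pos: [0.4972, -0.046, 0.1355]
eef_rot: [[-0.959, 0.283, 0.003], [0.283, 0.959, 0.0], [-0.002, 0.001, -1.0]]
force: [6.5, -5.1, -0.1]
gripper_width: 0.199
finger_force: 30.1
```

drive_tool(
  increments=[
    {"slide": [-0.079, -0.054, 0], "delta_rot": [0, 0, 0], "claw": 1},
    {"slide": [-0.141, -0.127, 0], "delta_rot": [0, 0, 0], "claw": 1},
    {"slide": [-0.182, -0.214, 0], "delta_rot": [0, 0, 0], "claw": 1},
    {"slide": [-0.199, -0.308, 0], "delta_rot": [0, 0, 0], "claw": 1},
    {"slide": [-0.192, -0.403, 0], "delta_rot": [0, 0, 0], "claw": 1},
    {"slide": [-0.16, -0.493, 0], "delta_rot": [0, 0, 0], "claw": 1},
    {"slide": [-0.105, -0.572, 0], "delta_rot": [0, 0, 0], "claw": 1},
    {"slide": [-0.032, -0.634, 0], "delta_rot": [0, 0, 0], "claw": 1},
  ],
)

```text
time: 14.8
tool_pos: [0.4921, -0.1217, 0.1353]
eef_rot: [[-0.959, 0.284, -0.004], [0.284, 0.959, 0.003], [0.004, 0.002, -1.0]]
force: [-1.2, 4.3, 8.5]
gripper_width: 0.196
finger_force: 30.7
```

drive_tool(
  increments=[
    {"slide": [0.086, -0.041, 0], "delta_rot": [0, 0, 0], "claw": 1},
    {"slide": [0.181, -0.058, 0], "delta_rot": [0, 0, 0], "claw": 1},
    {"slide": [0.276, -0.051, 0], "delta_rot": [0, 0, 0], "claw": 1},
    {"slide": [0.366, -0.019, 0], "delta_rot": [0, 0, 0], "claw": 1},
    {"slide": [0.445, 0.036, 0], "delta_rot": [0, 0, 0], "claw": 1},
    {"slide": [0.507, 0.108, 0], "delta_rot": [0, 0, 0], "claw": 1},
    {"slide": [0.548, 0.195, 0], "delta_rot": [0, 0, 0], "claw": 1},
    {"slide": [0.566, 0.289, 0], "delta_rot": [0, 0, 0], "claw": 1},
  ],
)

```text
time: 15.6
tool_pos: [0.5611, -0.0902, 0.1354]
eef_rot: [[-0.958, 0.286, -0.001], [0.286, 0.958, -0.003], [0.0, -0.003, -1.0]]
force: [0.1, -4.1, 5.0]
gripper_width: 0.197
finger_force: 30.3
```

drive_tool(
  increments=[
    {"slide": [0, 0.01, 0], "delta_rot": [0, 0, 0], "claw": 1},
    {"slide": [0, 0.01, 0], "delta_rot": [0, 0, 0], "claw": 1},
    {"slide": [0, 0.01, 0], "delta_rot": [0, 0, 0], "claw": 1},
    {"slide": [0, 0.01, 0], "delta_rot": [0, 0, 0], "claw": 1},
  ],
)

```text
time: 16.0
tool_pos: [0.5613, -0.0866, 0.1354]
eef_rot: [[-0.959, 0.284, -0.0], [0.284, 0.959, 0.0], [0.0, 0.0, -1.0]]
force: [2.6, -0.3, 4.9]
gripper_width: 0.2
finger_force: 30.3
```

Run:
```python
from plant import telemetry, job
o=telemetry.get_obs();print(o['tool_pos'],o['joint_velocities'].round(2))
print(job.job_done())
```

```text
[ 0.56125811 -0.08655757  0.13542347] [ 0.    0.09  0.01 -0.03  0.   -0.01 -0.1 ]
the job is handed in; nothing more can be done
None
```

I vented the tank, closed the throttle valve on its stop and backed it off two full turns (by tool position, about 1.5° from exact), then handed the job in still gripping the red crank handle, 16 s into the 69 s allowed; no verdict came back.

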